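# Clear the table easel and raise its board to the clip

## Task

The artist wants the table easel's board up: carry the little scoop tray that lies on it over to the bowl, tip it so that all four graphite blocks slide into the bowl, and set the empty tray down upright on the cork pad. Then lift the hinged board by the steel bar at its far edge until its side pin lines up with the brass clip on the quadrant, and finish still holding it there with the gripper, since it falls back when let go. Leave the clip where it is, keep the bowl upright and do not disturb the other things on the table.

Things in the scene. Friction and masses are not known exactly. Their poses are not given: they have to be found in the camera images.
- easel: wooden table easel, fixed to the table. Base frame 250 x 280 mm, 25 mm tall (plus the quadrant arc on its -y side, which rises 270 mm above the table). Origin: centre of the underside on the table; +x points from the hinge edge (nearest the robot) to the free far edge of the board, z up. Position and yaw vary.
- easel_hinge (a point): middle of the board's hinge axis, 130 mm behind the easel's origin (easel x = -130 mm), 35 mm above the table. The axis runs along the easel's y.
- board: plywood board 250 x 280 x 12 mm, about 0.6 kg. Origin on the hinge axis (point easel_hinge) at mid-thickness; x runs up the board to its free edge, z is the normal of its upper face. Flat, that face is 41 mm above the table; a 12 mm high ledge runs along the hinge edge on top. The hinge is free, with no catch or prop: the board falls back when released
- board_angle (a joint): angle of the board: 0 = lying flat (start), grows as the far edge rises, up to 1.35 rad
- board_bar (a point): middle of the steel lifting bar: round, 12 mm thick, 120 mm long along the board's y, held by an arm at each end, 295 mm from the hinge (board x = 295 mm, z = 0), 45 mm beyond the board's far edge: 39 mm clear between bar and edge, so lower the fingers around it opened to about 40 mm. Board flat: 35 mm above the table, nothing under it
- board_pin (a point): tip of the 8 mm steel pin that sticks out of the board's -y side edge, 195 mm from the hinge; it moves along the inside of the quadrant and lines up with the clip when board_angle = clip_angle
- clip_angle (a joint): angle of the brass clip on the quadrant = the angle to which the board must be raised (0 = level with the flat board), between 0.55 and 0.95 rad, different each time. Stays put by friction.
- clip_tip (a point): inner end of the brass clip (a 40 x 26 x 14 mm block with a thin 50 mm brass finger pointing outward) on the quadrant, 208 mm from the hinge axis and 165 mm to the easel's -y side
- tray: aluminium scoop, 120 (x) x 80 (y) mm, walls 22 mm tall, 4 mm thick, floor 4 mm; open with no lip at its -x end. Origin: centre of the pan's underside. At the +x end stands a wooden grip fin 12 mm thick (y), x = 59 to 101 mm, 50 mm tall: pinch it at x = 83 mm, 35 mm above the underside. About 0.18 kg. Starts on the flat board, open end roughly towards the robot
- block0: graphite block 28 x 14 x 14 mm, 13 g, lying loose in the tray; slides on the tray floor from about 15 to 25 degrees of tilt. Origin: centre of its underside at the start
- block1: graphite block 28 x 14 x 14 mm, 13 g, lying loose in the tray; slides on the tray floor from about 15 to 25 degrees of tilt. Origin: centre of its underside at the start
- block2: graphite block 28 x 14 x 14 mm, 13 g, lying loose in the tray; slides on the tray floor from about 15 to 25 degrees of tilt. Origin: centre of its underside at the start
- block3: graphite block 28 x 14 x 14 mm, 13 g, lying loose in the tray; slides on the tray floor from about 15 to 25 degrees of tilt. Origin: centre of its underside at the start
- bowl: white ceramic bowl, 150 mm across the rim, 60 mm tall, standing loose on the table, 0.5 kg. Origin: centre of the underside
- pad: flat cork pad 200 (x) x 140 (y) x 5 mm, fixed on the table. Origin: centre of its underside; z up. The bowl and the pad swap sides from run to run
- paint_a: black paint bottle, 64 mm wide, 160 mm tall; a bystander to leave alone. Origin: underside
- paint_b: red paint bottle, 64 mm wide, 140 mm tall; a bystander to leave alone. Origin: underside
- mug: white mug, 80 mm wide, 90 mm tall; a bystander to leave alone. Origin: underside
- brush: paint brush, 200 mm long, lying on the table; a bystander to leave alone. Origin: underside
- jar: glass jar with steel lid, 70 mm wide, 90 mm tall; a bystander to leave alone. Origin: underside
- tape: roll of paper tape lying flat, 90 mm across, 25 mm tall; a bystander to leave alone. Origin: underside

How it is judged (in metres and radians):
On the way, in this order (a step that is already met when the one before it is completed fails the run):
1. the tray is tipped at the bowl (angle between tray's own z axis and vertical above 0.2 rad and horizontal distance between tray and bowl below 0.22 m), for 0.02 s.
2. all four graphite blocks are in the bowl (horizontal distance between each of block0, block1, block2, block3 and bowl below 0.07 m and z of block0 in the frame of bowl between -0.005 and 0.055 m and z of block1 in the frame of bowl between -0.005 and 0.055 m and z of block2 in the frame of bowl between -0.005 and 0.055 m and z of block3 in the frame of bowl between -0.005 and 0.055 m), for 0.2 s.
3. the empty tray stands upright on the cork pad, let go (x of tray in the frame of pad between -0.06 and 0.06 m and y of tray in the frame of pad between -0.045 and 0.045 m and z of tray in the frame of pad below 0.012 m and angle between tray's own z axis and vertical below 0.1 rad and contact force between the fingers and tray below 0.05 N and linear speed of tray below 0.03 m/s), for 0.2 s.
At the end, for the whole second after the job is handed in: The board is held still by the gripper's fingers, within 0.07 rad (4 degrees) of the clip, touched by no other loose thing; all four blocks lie in the bowl; the empty tray rests upright on the cork pad with its pan's centre within 60 mm along and 45 mm across of the pad's centre (all of step 2 and all of step 3 and angle between the x axis of board and the x axis of clip_tip, either way round below 0.07 rad and value of joint board_angle above 0.4 rad and velocity of joint board_angle between -0.05 and 0.05 rad/s and contact force between the fingers and board above 0.5 N and contact force between board and tray below 0.05 N and contact force between board and bowl below 0.05 N and contact force between board and block0 below 0.05 N and contact force between board and block1 below 0.05 N and contact force between board and block2 below 0.05 N and contact force between board and block3 below 0.05 N); the arm keeps its last pose, push and grip.
It fails at once if the clip is pushed along the quadrant (distance of clip_tip from where it was at the start of the episode above 0.01 m).
It fails at once if the bowl is tipped over (angle between bowl's own z axis and vertical above 0.5 rad).
It fails at once if a bystander is shoved or knocked over (distance of any of paint_a, paint_b, mug, brush, jar, tape from where it was at the start of the episode above 0.04 m or angle between any of paint_a, paint_b, mug, jar's own z axis and vertical above 0.5 rad).
It also fails if it takes over 64 s, if anything falls off the work surface, if the arm or the gripper's body presses on something with over 40 N, if the wrist force passes 120 N, or if a joint passes its speed limit or range.

## Robot

A 7-joint arm with a two-finger parallel gripper is mounted at the origin on the work surface. World frame = base frame: x ahead of the robot, y to its left, z up, the work surface at z = 0. Lengths are in mm, angles in degrees, forces in N, time in s.
With the tool pointing down it reaches from about 400 to 925 mm from the base axis. Payload 5.6 kg.
Tool frame: the origin (TCP) lies at the centre of the arm's flange, where the gripper is bolted on; the fingertips stand ctrl.tip_extent ahead of it and the grasp point (between the pads) lies 155 mm ahead of it (ctrl.tip_extent is the distance from the TCP to the fingertips, in mm); z points along the fingers, y is the line along which they close (so a half turn about z gives the same grasp; the last joint's range is limited). The gripper opens to 85 mm and grips with 20 to 120 N. Pads are 22 mm wide; open, the fingers measure 114 mm over their backs; the gripper's body (76 mm by 85 mm) begins 54 mm behind the grasp point. The pads swing forward as they close: fully open they stand 13 mm farther back than shut.
Start: joints at [-76.662, 26.786, -0.665, 91.828, 0.344, 61.387, -3.226], TCP at [177.039, 625.427, 404.69] pointing down, gripper open.
Joint ranges: [-144.91, 144.91], [-17.63, 115.5], [-89.93, 88.59], [15.96, 139.68], [-74.01, 254.01], [8.47, 105.57], [-167.45, 167.45]. Speed limits (degrees/s): [147.25, 147.25, 180, 180, 180, 180, 180].

## Interface

Orientations are given as a 3x3 rotation matrix whose columns are the frame's x, y, z axes.
In Python, from station import ctrl, optics gives the robot as it stands. The module is installed in compiled form; this text tells all that it offers.
- The arm moves only by the shell command python3 -m handwheel 'ROWS' [OPENING] [FORCE]. ROWS is JSON, a list of rows, each a list of 2 entries, a list of its own where there are three numbers: the shift along the tool's x, y, z each as a share of 1 m, from -1 to 1, then the turn, a rotation vector about the tool's x, y, z each as a share of 90 degrees, from -1 to 1. In form: [[[x, y, z], [rx, ry, rz]], ...]. A call has 1 to 12 rows; each row is the pose to reach, as a shift and turn from the pose commanded when the call began, along the tool's axes at that moment; what a row does not reach only later rows make up. A row lasts 1/12 s, in which the tool goes at most 41.7 mm and 7.16 degrees, less where a joint would pass 70% of its speed; a pose out of reach is approached as far as the arm can. A call with a number of a shift or a turn outside -1 to 1 is refused whole. A call with a gripper value outside its range is refused whole. OPENING is the finger opening in mm, from 0 to 85.4, set as the call begins (- or left out, the last holds). The fingers move at their own pace and stop on an object; FORCE is the grip in N (left out, the last holds). Time passes only in rows, so rows that repeat a pose let the fingers close. It gives the time, the measured TCP pose, the force, the opening and the grip force at its end, in the units of the state.
- ctrl.get_obs(): the state, without advancing time (a new reading comes with each control period).
- optics.camera(name): name is "side" or "top" or "wrist"; returns the picture (384x512x3 uint8, blue, green, red); there is no depth.
- optics.get_calibration(name): a dict with "fx", "fy", "cx", "cy" (pixels), "dist" ([k1, k2, p1, p2, k3] as OpenCV has them; the pictures are not rectified), "world_from_camera" (4x4, takes a point from camera to world coordinates). Camera axes: x right, y down, z forward; pixel columns grow to the right and rows downward; lengths in mm; the calibration is good to about 2 mm. A picture is of the moment at which its call begins: read the wrist's pose just before it. get_calibration takes no time and is no camera call; for the wrist camera it gives the pose at the moment of the call.
- ctrl.finish_job(): hands the job in; it is judged then, once.
The state is a dict: "time_s": time; "q": joint angles; "qvel": joint speeds; "joint_efforts": joint torques, N m; "tcp_pos": TCP position; "ee_rot": TCP orientation; "ft_force": force on the tool from outside, world axes, zero at the start; "moment": the same for the moment, N m; "gripper_width": finger opening in mm; "grip_force": force on a finger pad.
Only numpy, scipy, OpenCV 4.12 (cv2) and the standard library are available. Lean on these libraries where they do the work, as an engineer would, in place of code of your own. Each camera call takes 0.05 s, during which the arm holds its last target. There are 200 camera calls.

## Working session

There is one attempt and no reset: what is moved stays moved. The work goes in short steps, Python scripts to look and compute and a shell command to move; the robot and the scene stay as the last step left them, time stands still between calls to the robot, and variables do not carry over. Pictures are saved under pics/ and viewed, at most 10 in all, crops included, and the job is handed in when it is done.

```bash
mkdir -p pics; cat > h.py <<'E'
import numpy as np, cv2
from station import ctrl, optics
def cal(n):
    c=optics.get_calibration(n); K=np.array([[c['fx'],0,c['cx']],[0,c['fy'],c['cy']],[0,0,1.]])
    return K,np.array(c['dist'],float),np.array(c['world_from_camera'],float)
def ray(C,px):
    K,d,T=C; p=cv2.undistortPoints(np.array(px,float).reshape(-1,1,2),K,d).reshape(-1,2)
    v=np.c_[p,np.ones(len(p))]@T[:3,:3].T
    return T[:3,3],v/np.linalg.norm(v,axis=1)[:,None]
def onz(C,px,z):
    o,v=ray(C,px); return o+v*((z-o[2])/v[:,2])[:,None]
def tri(C1,p1,C2,p2):
    o1,v1=ray(C1,p1);o2,v2=ray(C2,p2); out=[]
    for a,b in zip(v1,v2):
        s=np.linalg.lstsq(np.c_[a,-b],o2-o1,rcond=None)[0]
        out.append(np.r_[(o1+a*s[0]+o2+b*s[1])/2,np.linalg.norm(o1+a*s[0]-o2-b*s[1])])
    return np.array(out)
def proj(C,P):
    K,d,T=C; W=np.linalg.inv(T)
    return cv2.projectPoints(np.array(P,float).reshape(-1,1,3),cv2.Rodrigues(W[:3,:3])[0],W[:3,3],K,d)[0].reshape(-1,2)
E
python3 - <<'E'
from h import *
np.set_printoptions(suppress=True,precision=3)
for n in ("top","side","wrist"):
    cv2.imwrite(f"pics/{n}0.png",optics.camera(n)); C=cal(n); print(n,C[0].tolist(),C[1],C[2].round(3).tolist())
o=ctrl.get_obs(); print(o['tcp_pos'],np.array(o['ee_rot']),ctrl.tip_extent,o['gripper_width'])
im=np.hstack
E
```

```text
top [[391.27361185034744, 0.0, 265.1753353696463], [0.0, 391.27361185034744, 187.68255340982083], [0.0, 0.0, 1.0]] [-0.119  0.     0.     0.     0.   ] [[0.008, -0.993, 0.117, 395.228], [-1.0, -0.008, 0.002, -4.686], [-0.001, -0.117, -0.993, 1302.899], [0.0, 0.0, 0.0, 1.0]]
side [[399.4774722773677, 0.0, 248.72884707531406], [0.0, 399.4774722773677, 191.39098280066383], [0.0, 0.0, 1.0]] [0.002 0.    0.    0.    0.   ] [[0.696, -0.449, 0.56, -95.446], [-0.718, -0.456, 0.526, -640.049], [0.02, -0.768, -0.64, 804.534], [0.0, 0.0, 0.0, 1.0]]
wrist [[279.05269359427285, 0.0, 261.22414337186507], [0.0, 279.05269359427285, 191.48247666965335], [0.0, 0.0, 1.0]] [-0.019  0.     0.     0.     0.   ] [[0.273, 0.923, 0.273, 107.453], [0.962, -0.261, -0.078, 644.87], [-0.001, 0.284, -0.959, 373.081], [0.0, 0.0, 0.0, 1.0]]
[176.99  625.257 403.956] [[-0.962  0.272 -0.   ]
 [ 0.272  0.962 -0.001]
 [-0.    -0.001 -1.   ]] 173.4 85.23004002536253
```

View pics/top0.png

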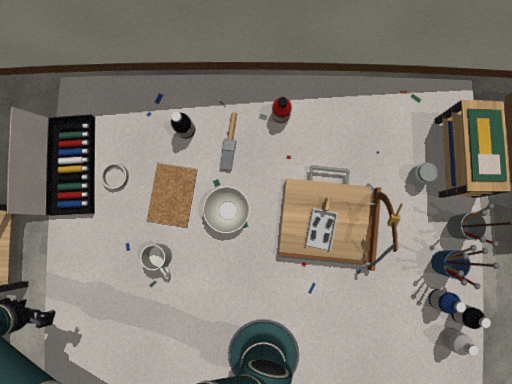

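View pics/side0.png

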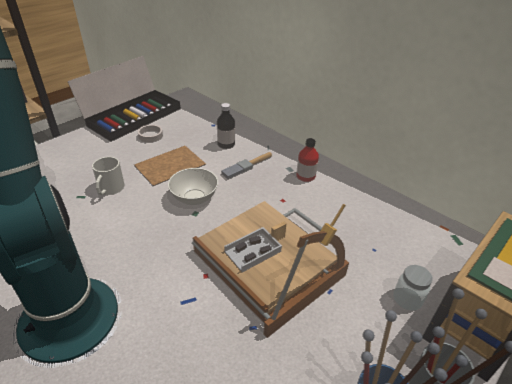

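Top view: the easel board is centred near (328,222), with the tray on it at (321,229), fin at (325,205) and bar at (329,172). The bowl is at (226,210), the pad at (172,195), the clip at (395,217) and the jar at (426,172). In the side view the clip is at (328,235) and the bar at (300,218). Next I'll get rough positions, then a closer wrist view.

```bash
python3 - <<'E'
from h import *
np.set_printoptions(suppress=True,precision=1)
T=cal("top")
im=cv2.imread("pics/top0.png"); S=cal("side")
for n,p,z in [("bar",(329,172),35),("fin",(325,203),90),("trayc",(321,229),50),("clip",(395,217),150),("bowl rim",(226,210),60),("pad",(172,195),5),("brush",(230,140),10),("mug",(154,256),50),("red",(282,110),100),("black",(182,125),120),("boardTL",(286,181),41),("boardBL",(279,255),41),("tape",(115,177),20),("jar",(425,172),90)]:
    print(n,onz(T,p,z)[0])
a=cv2.resize(im[150:280,265:410],None,fx=3.6,fy=3.6,interpolation=cv2.INTER_CUBIC)
cv2.imwrite("pics/topc.png",a)
s=cv2.imread("pics/side0.png")[190:330,185:360]
cv2.imwrite("pics/sidec.png",cv2.resize(s,None,fx=4,fy=4,interpolation=cv2.INTER_CUBIC))
E
```

```text
bar [ 598.3 -211.2   35. ]
fin [ 491.6 -188.7   90. ]
trayc [ 411.4 -181.3   50. ]
clip [ 446.2 -389.8  150. ]
bowl rim [469.2 122.3  60. ]
pad [521.  310.9   5. ]
brush [709.2 118.7  10. ]
mug [319.8 352.5  50. ]
red [786.6 -53.5 100. ]
black [730.2 260.  120. ]
boardTL [566.4 -69.4  41. ]
boardBL [327.8 -47.7  41. ]
tape [578.8 505.5  20. ]
jar [ 592.8 -513.1   90. ]
```

View pics/sidec.png

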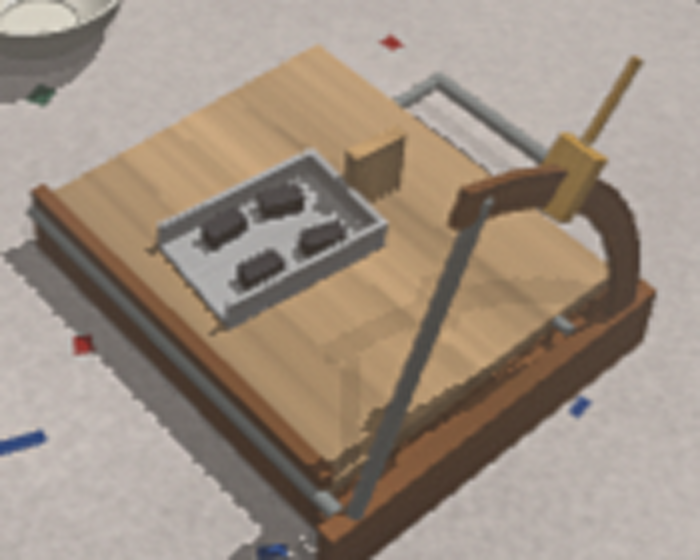

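Side crop: the tray's open end faces the robot. The fin's upper edge runs from (345,152) to (405,137) in crop pixels, and the clip block is around (575,180). I'll move toward the easel for wrist views, via a waypoint.

```bash
python3 -m handwheel '[[[-0.332,-0.244,-0.026],[0,0,-0.12]],[[-0.332,-0.244,-0.026],[0,0,-0.12]],[[-0.332,-0.244,-0.026],[0,0,-0.12]],[[-0.332,-0.244,-0.026],[0,0,-0.12]],[[-0.332,-0.244,-0.026],[0,0,-0.12]],[[-0.332,-0.244,-0.026],[0,0,-0.12]],[[-0.332,-0.244,-0.026],[0,0,-0.12]],[[-0.332,-0.244,-0.026],[0,0,-0.12]],[[-0.332,-0.244,-0.026],[0,0,-0.12]],[[-0.332,-0.244,-0.026],[0,0,-0.12]],[[-0.332,-0.244,-0.026],[0,0,-0.12]]]'
python3 - <<'E'
from h import *
o=ctrl.get_obs(); print(o['q'],o['ee_rot'])
cv2.imwrite("pics/w1.png",optics.camera("wrist"))
np.savez("w1.npz",*cal("wrist"))
E
```

```text
time_s: 1.07
tcp_pos: [434.9, 293.1, 431.3]
ee_rot: [[-0.995, 0.099, 0.003], [0.099, 0.995, -0.003], [-0.003, -0.002, -1.0]]
ft_force: [1.1, 0.3, -0.1]
gripper_width: 85.8
grip_force: 0.0
[-43.69048654  12.83553419   6.97531331 108.16759445  -1.53428863
  59.04165012  48.19410566] [[-0.99503954  0.09942886  0.00319638]
 [ 0.09942067  0.99504203 -0.00262616]
 [-0.00344165 -0.00229534 -0.99999144]]
```

```bash
python3 -m handwheel '[[[-0.04,-0.45,0],[0,0,0]],[[-0.04,-0.45,0],[0,0,0]],[[-0.04,-0.45,0],[0,0,0]],[[-0.04,-0.45,0],[0,0,0]],[[-0.04,-0.45,0],[0,0,0]],[[-0.04,-0.45,0],[0,0,0]],[[-0.04,-0.45,0],[0,0,0]],[[-0.04,-0.45,0],[0,0,0]],[[-0.04,-0.45,0],[0,0,0]],[[-0.04,-0.45,0],[0,0,0]],[[-0.04,-0.45,0],[0,0,0]],[[-0.04,-0.45,0],[0,0,0]]]'
python3 - <<'E'
from h import *
cv2.imwrite("pics/w2.png",optics.camera("wrist"))
np.savez("w2.npz",*cal("wrist"))
E
```

```text
time_s: 2.12
tcp_pos: [429.9, -157.0, 431.1]
ee_rot: [[-0.995, 0.096, 0.001], [0.096, 0.995, -0.003], [-0.001, -0.003, -1.0]]
ft_force: [0.2, 0.3, -0.0]
gripper_width: 85.3
grip_force: 0.0
```

View pics/w2.png

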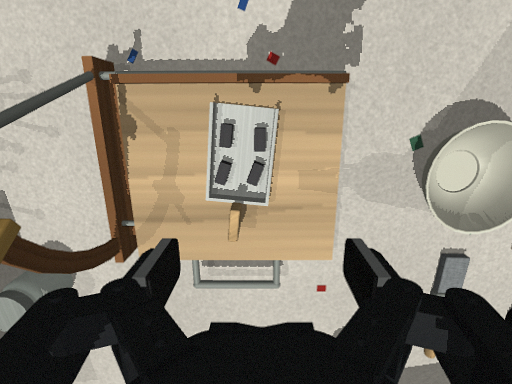

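Wrist view: the fin is around (234,222), the tray corners are at (213,102), (279,107), (270,205) and (207,198), the bar is at v≈286 for u 195–280, and the hinge rod ends are at (105,76) and (348,73). I'll take a second wrist position for triangulation.

```bash
python3 -m handwheel '[[[-0.07,-0.03,0],[0,0,0]],[[-0.07,-0.03,0],[0,0,0]],[[-0.07,-0.03,0],[0,0,0]],[[-0.07,-0.03,0],[0,0,0]]]'
python3 - <<'E'
from h import *
cv2.imwrite("pics/w3.png",optics.camera("wrist"))
np.savez("w3.npz",*cal("wrist"))
a=cv2.imread("pics/w2.png")[60:300,80:370];b=cv2.imread("pics/w3.png")[0:240,80:370]
f=lambda i:cv2.resize(i,None,fx=2,fy=2,interpolation=cv2.INTER_CUBIC)
cv2.imwrite("pics/w3c.png",f(b))
E
```

```text
time_s: 2.5
tcp_pos: [499.2, -185.9, 429.5]
ee_rot: [[-0.996, 0.085, -0.002], [0.085, 0.996, -0.0], [0.002, -0.0, -1.0]]
ft_force: [-0.5, 0.5, -0.1]
gripper_width: 85.6
grip_force: 0.0
```

View pics/w3c.png

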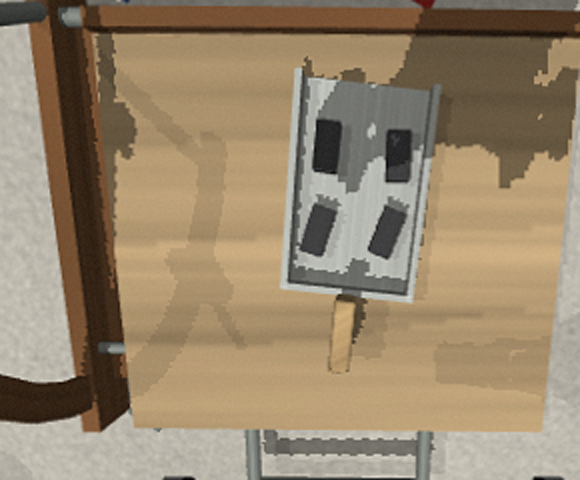

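w3 crop: the fin's far top edge is at (340,372), the tray's rear top corners are at (282,288) and (412,300), the front ones at (297,70) and (440,86), and the pin is at (112,348). Now I'll triangulate.

```bash
python3 - <<'E'
from h import *
np.set_printoptions(suppress=True,precision=1)
L=lambda f:[np.load(f)[k] for k in ("arr_0","arr_1","arr_2")]
A,B,S,T=L("w2.npz"),L("w3.npz"),cal("side"),cal("top")
# refine by corner subpix
def ref(f,pts):
    g=cv2.cvtColor(cv2.imread(f),cv2.COLOR_BGR2GRAY)
    return np.array(pts,np.float32)
c3=lambda p:(np.array(p,float))/2+[80,0]
sd=lambda p:np.array(p,float)/4+[185,190]
names=["finfar","rearL","rearR","frontL","frontR"]
p2=[(233.5,241),(207,198.5),(270,205),(213,102),(279,107.5)]
p3=c3([(339.5,371),(282,288),(412,300),(297,70),(440,86)])
ps=sd([(405,137),(388,224),(310,151),(228,312),(160,222)])
print("w2-w3\n",tri(A,p2,B,p3)); print("w3-side\n",tri(B,p3,S,ps))
for z in (41+22+0,41+50): print(z,onz(B,p3,z)[:, :2].tolist(), onz(S,ps,z)[:,:2].tolist())
# bar: end corners outer
print("bar35", onz(A,[(195,286),(280,286)],35), "side", onz(S,sd([(437,80),(545,158)]),35))
print("hinge rod ends w2",onz(A,[(105,76),(348,73)],45)); 
bd=[(113,80),(345,82),(333,260)]; print("board corners",onz(A,bd,41))
print("board corners w3",onz(B,c3([(133,430),(545,430),(580,35)]),41), "side far-left, ",onz(S,sd([(318,46)]),41))
E
```

```text
w2-w3
 [[ 509.4 -197.6   88.3    4.2]
 [ 463.  -230.2   52.3    4. ]
 [ 476.8 -150.    58.7    6.6]
 [ 344.  -206.    53.4    5.6]
 [ 357.9 -127.5   50.5    3.7]]
w3-side
 [[ 513.4 -201.7   76.9    4.5]
 [ 463.1 -232.6   57.1    3.6]
 [ 476.8 -153.9   56.6    2.7]
 [ 344.1 -209.6   54.7    2.9]
 [ 360.5 -132.5   61.7    4. ]]
63 [[515.2657325441913, -201.14996762495312], [461.1519648687283, -230.4430813566883], [474.97003950386534, -153.42181724912487], [345.1726160519529, -207.81161392604704], [359.6405556982588, -130.9989857761767]] [[527.2073994149035, -194.46912227403078], [460.2140574766448, -236.84830796012153], [472.8701491910583, -158.9965223572529], [340.0534035518313, -215.52209191933048], [360.5266414056908, -135.36180564464325]]
91 [[507.83551054459235, -199.34988035478383], [458.2310617001575, -226.20198886651363], [470.89767143389514, -155.5989331290045], [351.9163118217963, -205.45640938347992], [365.1786330923031, -135.0446038977102]] [[503.69628619443256, -211.29402574915832], [439.2325827695357, -252.07299241086832], [451.4107861430613, -177.16085527898508], [323.6091411879891, -231.5520447128743], [343.3093187724255, -154.4185748580851]]
bar35 [[ 605.8 -271.5   35. ]
 [ 617.6 -142.8   35. ]] side [[ 611.6 -156.4   35. ]
 [ 602.8 -257.8   35. ]]
hinge rod ends w2 [[ 302.7 -328.9   45. ]
 [ 326.9  -41.1   45. ]]
board corners [[ 307.5 -322.4   41. ]
 [ 336.3  -43.6   41. ]
 [ 576.9  -63.1   41. ]]
board corners w3 [[ 550.7 -348.1   41. ]
 [ 575.   -66.    41. ]
 [ 335.2  -46.8   41. ]] side far-left,  [[572.9 -76.1  41. ]]
```

Checks: the tray measures 118 × 79 mm, its yaw is −10.9° and its centre is (409,−184). The fin's pinch point is (491,−199), 76 high. These agree with the given sizes. Descending part way.

```bash
python3 -m handwheel '[[[0.007,-0.013,0.04],[0,0,0.067]],[[0.007,-0.013,0.08],[0,0,0.067]],[[0.007,-0.013,0.12],[0,0,0.067]],[[0.007,-0.013,0.14],[0,0,0.067]],[[0.007,-0.013,0.14],[0,0,0.067]],[[0.007,-0.013,0.14],[0,0,0.067]]]'
python3 - <<'E'
from h import *
cv2.imwrite("pics/w4.png",optics.camera("wrist"))
np.savez("w4.npz",*cal("wrist"))
C=cal("wrist")
o=ctrl.get_obs(); print(o['tcp_pos'],o['ee_rot'])
R=np.array(o['ee_rot']);print("fin px", proj(C,[[490.8,-199.3,91],[508.5,-202.7,91],[467,-194.8,91]]))
E
```

```text
time_s: 3.05
tcp_pos: [489.2, -198.7, 290.5]
ee_rot: [[-0.982, 0.19, -0.002], [0.19, 0.982, 0.001], [0.002, 0.001, -1.0]]
ft_force: [0.6, -0.7, 0.9]
gripper_width: 85.6
grip_force: 0.0
[ 489.834714   -199.27243043  291.86391431] [[-9.81673189e-01  1.90568108e-01  1.24383945e-03]
 [ 1.90568603e-01  9.81673837e-01  2.91878143e-04]
 [-1.16542198e-03  5.23565694e-04 -9.99999184e-01]]
fin px [[261.13226692 224.55384727]
 [261.19537625 249.14710783]
 [260.9304679  189.21036063]]
```

View pics/w4.png

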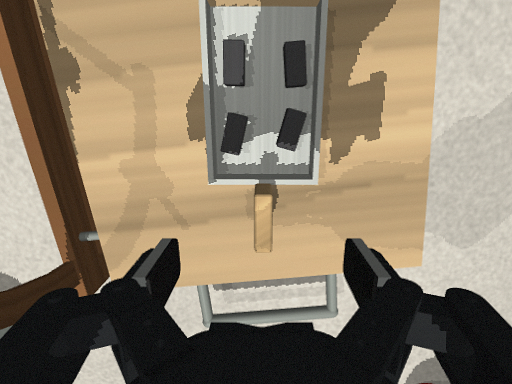

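The fin's far top end appears at (263,250), against a prediction of (261,249), so it's centred and aligned. Descend and grip.

```bash
python3 -m handwheel '[[[-0.001,0.001,0.03],[0,0,0]],[[-0.001,0.001,0.06],[0,0,0]],[[-0.001,0.001,0.061],[0,0,0]],[[-0.001,0.001,0.061],[0,0,0]]]' && python3 -m handwheel '[[[0,0,0],[0,0,0]],[[0,0,0],[0,0,0]],[[0,0,0],[0,0,0]],[[0,0,0],[0,0,0]],[[0,0,0],[0,0,0]],[[0,0,0],[0,0,0]],[[0,0,0],[0,0,0]],[[0,0,0],[0,0,0]],[[0,0,0],[0,0,0]]]' 0 100
python3 - <<'E'
from h import *
np.set_printoptions(suppress=True,precision=1)
# bowl rim and pad in both views
for n in("top","side"):
    im=cv2.imread(f"pics/{n}0.png"); C=cal(n); hsv=cv2.cvtColor(im,cv2.COLOR_BGR2HSV)
    m=cv2.inRange(hsv,(8,70,60),(22,220,220)); m[:, 215:]=0 if n=="side" else m[:,215:]
    if n=="top": m[:,:140]=0; m[:,205:]=0;m[:150]=0
    else: m[:130]=0; m[200:]=0
    m=cv2.morphologyEx(m,cv2.MORPH_CLOSE,np.ones((5,5)))
    c=max(cv2.findContours(m,0,1)[0],key=cv2.contourArea)
    q=cv2.approxPolyDP(c,6,True).reshape(-1,2); P=onz(C,q,5); r=cv2.minAreaRect(onz(C,c.reshape(-1,2),5)[:,:2].astype(np.float32))
    print(n,"pad",r,P[:,:2].tolist())
C=cal("top");im=cv2.imread("pics/top0.png")
# bowl: circle
g=cv2.cvtColor(im,cv2.COLOR_BGR2GRAY)[175:245,190:262]
h=cv2.HoughCircles(cv2.GaussianBlur(g,(3,3),0),cv2.HOUGH_GRADIENT,1,50,param1=100,param2=15,minRadius=20,maxRadius=28); print(h)
for x,y,rr in h[0]: print(onz(C,(x+190,y+175),60), onz(C,(x+190+rr,y+175),60))
S=cal("side"); print(onz(S,[(193,184),(169,186),(217,186)],60))
E
```

```text
time_s: 3.43
tcp_pos: [491.0, -198.9, 230.7]
ee_rot: [[-0.982, 0.191, 0.0], [0.191, 0.982, 0.0], [-0.0, 0.0, -1.0]]
ft_force: [0.4, -0.7, -0.1]
gripper_width: 85.2
grip_force: 0.0
time_s: 4.18
tcp_pos: [491.0, -199.1, 230.4]
ee_rot: [[-0.981, 0.192, 0.001], [0.192, 0.981, 0.0], [-0.001, 0.0, -1.0]]
ft_force: [-1.7, 1.1, 6.4]
gripper_width: 10.5
grip_force: 97.3
top pad ((522.2552490234375, 312.3879699707031), (139.69271850585938, 199.3820037841797), 81.64561462402344) [[629.8249620694866, 363.27640031469855], [436.1291796436317, 393.1571861940594], [414.63278261258887, 260.25923657054415], [609.8395929299762, 232.16565656190423]]
side pad ((518.0665283203125, 307.36114501953125), (138.76968383789062, 198.6405792236328), 81.84751892089844) [[606.9216054534719, 227.4493714882516], [619.1976854921197, 361.60478387608566], [428.06555676179164, 377.9763683882745], [418.67887995502224, 251.97617618535287]]
[[[35.5 35.5 22.8]]]
[[467.6 123.8  60. ]] [[468.3  51.2  60. ]]
[[463.2 112.2  60. ]
 [407.  154.2  60. ]
 [507.5  55.4  60. ]]
```

Gripped at 10.5 mm with 97 N. Lift.

```bash
python3 -m handwheel '[[[0,0,-0.01],[0,0,0]],[[0,0,-0.03],[0,0,0]],[[0,0,-0.055],[0,0,0]],[[0,0,-0.08],[0,0,0]],[[0,0,-0.105],[0,0,0]],[[0,0,-0.125],[0,0,0]],[[0,0,-0.13],[0,0,0]],[[0,0,-0.13],[0,0,0]]]'
python3 - <<'E'
from h import *
np.set_printoptions(suppress=True,precision=1)
L=lambda f:[np.load(f)[k] for k in ("arr_0","arr_1","arr_2")]
B=L("w1.npz"); C=B; im=cv2.imread("pics/w1.png")
print("pred rim px",proj(B,[[467,121,60],[467,196,60],[467,46,60],[542,121,60],[392,121,60]]))
hsv=cv2.cvtColor(im,cv2.COLOR_BGR2HSV)
cv2.imwrite("pics/w1x.png",im)
# top: fitEllipse on bowl interior vs side
for n,(x0,y0,x1,y1) in {"side":(160,160,225,215),"top":(190,175,262,245)}.items():
    g=cv2.imread(f"pics/{n}0.png")[y0:y1,x0:x1]; h=cv2.cvtColor(g,cv2.COLOR_BGR2HSV)
    m=((h[...,2]>40)&(abs(h[...,0].astype(int)-30)<14)&(h[...,1]>14)).astype(np.uint8)*255
    m=cv2.morphologyEx(m,cv2.MORPH_OPEN,np.ones((3,3)))
    c=max(cv2.findContours(m,0,1)[0],key=cv2.contourArea); e=cv2.fitEllipse(cv2.convexHull(c)); print(n,cv2.boundingRect(c),e, onz(cal(n),(e[0][0]+x0,e[0][1]+y0),60))
a=cv2.resize(cv2.imread("pics/side0.png")[155:220,155:230],None,fx=5,fy=5)
b=im[200:384,:]
W=np.zeros((325+384,512,3),np.uint8)
f=optics.camera("wrist"); cv2.imwrite("pics/w5.png",f)
out=np.zeros((384,800,3),np.uint8); out[:325,:375]=a; out[:319,375:]=cv2.resize(im,(425,319)); cv2.imwrite("pics/mix.png",out)
E
```

```text
time_s: 4.85
tcp_pos: [491.0, -199.2, 361.1]
ee_rot: [[-0.982, 0.191, 0.003], [0.191, 0.982, -0.0], [-0.003, 0.0, -1.0]]
ft_force: [-0.1, -0.6, -2.1]
gripper_width: 10.5
grip_force: 97.5
pred rim px [[129.5 207.8]
 [186.3 202.6]
 [ 74.  212.9]
 [142.1 258.9]
 [115.6 150.4]]
side (8, 8, 50, 36) ((32.87093734741211, 24.83882713317871), (35.92790985107422, 49.390445709228516), 86.64718627929688) [[460.4 109.4  60. ]]
top (13, 12, 46, 45) ((35.69579315185547, 34.31795120239258), (44.58103561401367, 46.46989059448242), 53.98159408569336) [[471.4 123.3  60. ]]
```

View pics/mix.png

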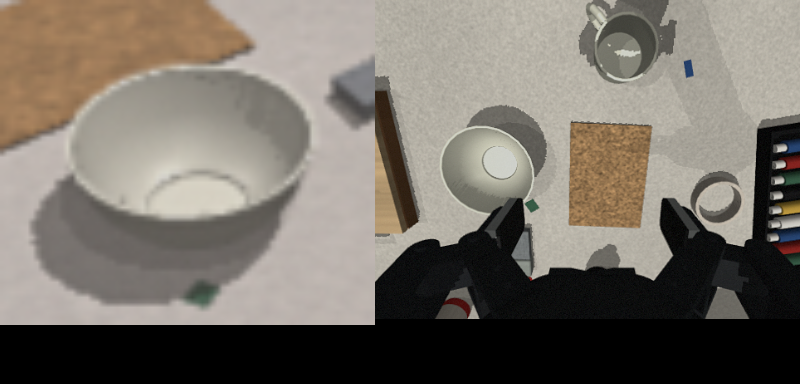

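In w1 the bowl rim spans u 79–191 and v 152–257. Combined with the top view, its centre is about (469,124) and the pad's about (521,311). Carry level, with gentle ramps.

```bash
python3 -m handwheel '[[[-0.002,0.006,0],[0,0,0]],[[-0.005,0.02,0],[0,0,0]],[[-0.011,0.042,0],[0,0,0]],[[-0.019,0.07,0],[0,0,0]],[[-0.027,0.1,0],[0,0,0]],[[-0.035,0.13,0],[0,0,0]],[[-0.043,0.16,0],[0,0,0]],[[-0.051,0.19,0],[0,0,0]],[[-0.059,0.22,0],[0,0,0]],[[-0.067,0.247,0],[0,0,0]],[[-0.074,0.27,0],[0,0,0]],[[-0.079,0.288,0],[0,0,0]]]' && python3 -m handwheel '[[[-0.004,0.012,0],[0,0,0]],[[-0.005,0.02,0],[0,0,0]],[[-0.006,0.025,0],[0,0,0]],[[-0.006,0.025,0],[0,0,0]]]'
python3 - <<'E'
from h import *
print(ctrl.get_obs()['q'])
C=cal("wrist"); f=optics.camera("wrist"); cv2.imwrite("pics/w6.png",f)
t=optics.camera("top"); out=np.zeros((480,800,3),np.uint8)
out[:300,:400]=cv2.resize(f,(400,300)); out[:,400:]=cv2.resize(t[140:260,170:270],(400,480)); cv2.imwrite("pics/mix2.png",out)
E
```

```text
time_s: 5.9
tcp_pos: [623.7, 71.8, 357.1]
ee_rot: [[-0.982, 0.189, -0.003], [0.189, 0.982, -0.0], [0.003, -0.001, -1.0]]
ft_force: [-0.7, 0.2, -0.6]
gripper_width: 10.7
grip_force: 97.5
time_s: 6.23
tcp_pos: [634.0, 92.3, 358.9]
ee_rot: [[-0.982, 0.191, -0.001], [0.191, 0.982, -0.0], [0.001, -0.001, -1.0]]
ft_force: [-0.5, 0.1, -1.4]
gripper_width: 10.6
grip_force: 97.5
[-29.67054135  29.81394252  25.33004044  96.888463   -14.73572286
  56.69320936  79.8828771 ]
```

View pics/mix2.png

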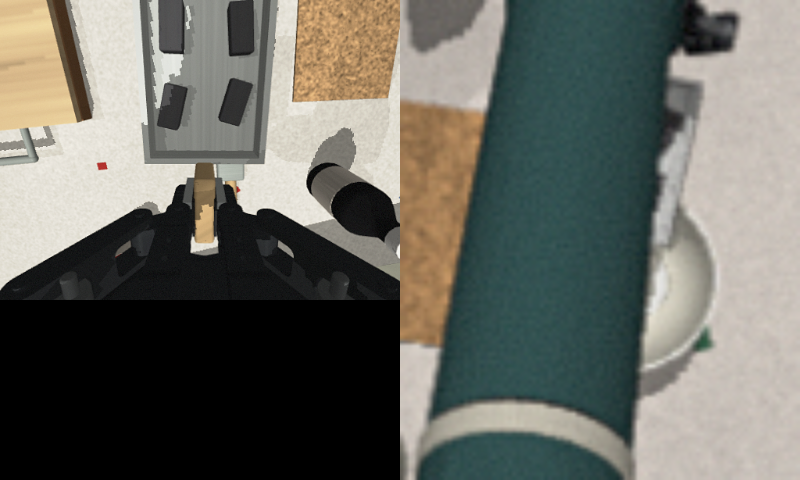

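All four blocks are still in the tray, which hangs over the bowl. Now tip slowly about the lip, lowering it to about 80 mm.

```bash
python3 -m handwheel '[[[0.014,0,0.01],[0,-0.044,0]],[[0.028,0,0.027],[0,-0.089,0]],[[0.043,0,0.044],[0,-0.133,0]],[[0.043,0,0.061],[0,-0.133,0]],[[0.05,0,0.058],[0,-0.156,0]],[[0.058,0,0.055],[0,-0.178,0]],[[0.066,0,0.052],[0,-0.2,0]],[[0.074,0,0.05],[0,-0.222,0]],[[0.074,0,0.05],[0,-0.222,0]],[[0.082,0,0.047],[0,-0.244,0]],[[0.082,0,0.047],[0,-0.244,0]],[[0.082,0,0.047],[0,-0.244,0]]]'
python3 - <<'E'
from h import *
print(ctrl.get_obs()['q']); o=ctrl.get_obs(); print(np.array(o['tcp_pos'])+np.array(o['ee_rot'])@[143,0,190])
cv2.imwrite("pics/w7.png",optics.camera("wrist"))
E
```

```text
time_s: 7.33
tcp_pos: [553.7, 107.1, 312.9]
ee_rot: [[-0.911, 0.192, 0.366], [0.178, 0.981, -0.072], [-0.373, 0.0, -0.928]]
ft_force: [0.3, 0.5, -1.5]
gripper_width: 10.6
grip_force: 97.9
[-42.92746712  23.8645989   32.11344463 117.00230402  -7.54274815
  22.7105201   70.12971892]
[492.97279585 118.953164    83.30210257]
```

```bash
python3 -m handwheel '[[[0.007,0,-0.005],[0,-0.022,0]],[[0.014,0,-0.01],[0,-0.044,0]],[[0.021,0,-0.014],[0,-0.067,0]],[[0.028,0,-0.018],[0,-0.089,0]],[[0.028,0,-0.018],[0,-0.089,0]],[[0.028,0,-0.018],[0,-0.089,0]],[[0.028,0,-0.018],[0,-0.089,0]]]'
python3 - <<'E'
from h import *
print(ctrl.get_obs()['q']); o=ctrl.get_obs(); print(np.array(o['tcp_pos'])+np.array(o['ee_rot'])@[143,0,190])
a=optics.camera("wrist");s=optics.camera("side")
d=np.zeros((384,800,3),np.uint8); d[:300,:400]=cv2.resize(a,(400,300)); d[:360,400:]=cv2.resize(s[120:220,140:251],(400,360)); cv2.imwrite("pics/mix3.png",d)
for f in (cv2.imread("pics/w6.png"),cv2.imread("pics/w7.png"),a): print((f[0:200,185:340].max(2)<60).sum())
E
```

```text
time_s: 7.97
tcp_pos: [522.3, 113.8, 319.2]
ee_rot: [[-0.85, 0.192, 0.49], [0.166, 0.981, -0.096], [-0.499, 0.0, -0.866]]
ft_force: [0.7, -0.9, -1.4]
gripper_width: 11.0
grip_force: 98.0
[-54.70527835  21.85247547  42.11242912 123.35361286  -1.54408409
  13.35235408  62.21625243]
[493.83254498 119.36500597  83.13215912]
5492
366
0
```

View pics/mix3.png

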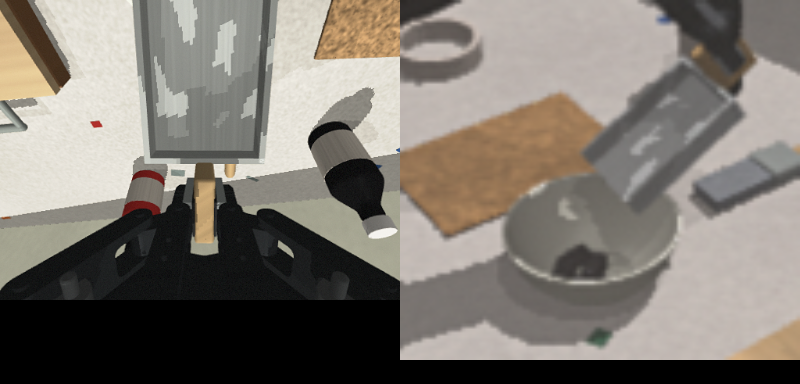

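The tray is empty and the blocks lie in the bowl (dark cluster at (580,262) in the side half). Lift, level and carry to the pad.

```bash
python3 -m handwheel '[[[-0.015,0,-0.025],[0,0,0]],[[-0.03,0,-0.05],[0,0,0]],[[-0.035,0.03,-0.05],[0,0.04,0]],[[-0.04,0.06,-0.05],[0,0.1,0]],[[-0.05,0.1,-0.04],[0,0.16,0]],[[-0.055,0.13,-0.035],[0,0.22,0]],[[-0.06,0.16,-0.03],[0,0.28,0]],[[-0.065,0.185,-0.03],[0,0.333,0]],[[-0.068,0.193,-0.03],[0,0.333,0]],[[-0.068,0.193,-0.03],[0,0.333,0]],[[-0.068,0.193,-0.03],[0,0.333,0]]]'
```

```text
time_s: 8.98
tcp_pos: [602.1, 293.6, 378.4]
ee_rot: [[-0.981, 0.192, 0.001], [0.192, 0.981, -0.001], [-0.001, -0.001, -1.0]]
ft_force: [0.0, -0.6, -1.5]
gripper_width: 10.8
grip_force: 98.1
```

```bash
python3 -m handwheel '[[[0,0,0.03],[0,0,0]],[[0,0,0.065],[0,0,0]],[[0,0,0.1],[0,0,0]],[[0,0,0.135],[0,0,0]],[[0,0,0.16],[0,0,0]],[[0,0,0.172],[0,0,0]],[[0,0,0.178],[0,0,0]],[[0,0,0.18],[0,0,0]],[[0,0,0.18],[0,0,0]]]' && python3 -m handwheel '[[[0,0,0.001],[0,0,0]],[[0,0,0.002],[0,0,0]],[[0,0,0.003],[0,0,0]],[[0,0,0.003],[0,0,0]]]'
```

```text
time_s: 9.73
tcp_pos: [602.2, 294.5, 200.2]
ee_rot: [[-0.981, 0.192, 0.002], [0.192, 0.981, 0.001], [-0.002, 0.001, -1.0]]
ft_force: [1.4, -0.1, -0.9]
gripper_width: 10.4
grip_force: 98.0
time_s: 10.07
tcp_pos: [601.7, 295.0, 196.5]
ee_rot: [[-0.982, 0.191, 0.001], [0.191, 0.982, 0.001], [-0.001, 0.001, -1.0]]
ft_force: [0.1, -0.0, -2.8]
gripper_width: 10.7
grip_force: 98.0
```

```bash
python3 -m handwheel '[[[0,0,0.001],[0,0,0]],[[0,0,0.002],[0,0,0]],[[0,0,0.002],[0,0,0]]]'; python3 -m handwheel '[[[0,0,0.001],[0,0,0]],[[0,0,0.001],[0,0,0]]]'
```

```text
time_s: 10.32
tcp_pos: [601.8, 294.9, 194.5]
ee_rot: [[-0.982, 0.191, 0.0], [0.191, 0.982, 0.0], [-0.0, 0.001, -1.0]]
ft_force: [-1.0, 0.3, 2.5]
gripper_width: 10.7
grip_force: 98.6
time_s: 10.48
tcp_pos: [601.9, 294.9, 194.4]
ee_rot: [[-0.982, 0.191, 0.0], [0.191, 0.982, 0.001], [0.0, 0.001, -1.0]]
ft_force: [-2.8, -0.8, 9.5]
gripper_width: 10.8
grip_force: 100.0
```

Touchdown (9.5 N). Release, then rise.

```bash
python3 -m handwheel '[[[0,0,0],[0,0,0]],[[0,0,0],[0,0,0]],[[0,0,0],[0,0,0]],[[0,0,0],[0,0,0]],[[0,0,0],[0,0,0]],[[0,0,0],[0,0,0]]]' 70 && python3 -m handwheel '[[[0,0,-0.02],[0,0,0]],[[0,0,-0.05],[0,0,0]],[[0,0,-0.09],[0,0,0]],[[0,0,-0.13],[0,0,0]],[[0,0,-0.17],[0,0,0]],[[0,0,-0.21],[0,0,0]],[[0,0,-0.24],[0,0,0]],[[0,0,-0.24],[0,0,0]],[[0,0,-0.24],[0,0,0]]]'
python3 - <<'E'
from h import *
np.set_printoptions(suppress=True,precision=1)
cv2.imwrite("pics/w8.png",optics.camera("wrist")); C=cal("wrist"); np.savez("w8.npz",*C); print(ctrl.get_obs()['q'])
im=cv2.imread("pics/w8.png"); hsv=cv2.cvtColor(im,cv2.COLOR_BGR2HSV)
m=cv2.inRange(hsv,(8,60,60),(22,220,235)); n,l,s,c=cv2.connectedComponentsWithStats(m); k=[i for i in range(1,n) if s[i][4]>150]; print(s[k])
# pad corner predictions, tray corners predictions, blocks in bowl
ux=np.array([.988,-.15,0]);uy=np.array([.15,.988,0]); p=np.array([521,311,5.])
print(proj(C,[p+a*100*ux+b*70*uy for a,b in((1,1),(1,-1),(-1,-1),(-1,1))]))
d=(im.max(2)<75).astype(np.uint8); n,l,s,c=cv2.connectedComponentsWithStats(d); print([(s[i].tolist()) for i in range(1,n) if s[i][4]>30]); print("bowl px",proj(C,[[469,124,10],[469,199,60],[469,49,60]]))
E
```

```text
time_s: 10.98
tcp_pos: [601.6, 294.8, 192.7]
ee_rot: [[-0.981, 0.191, -0.0], [0.191, 0.981, -0.0], [0.0, -0.0, -1.0]]
ft_force: [-0.7, -0.1, -0.7]
gripper_width: 70.2
grip_force: 0.0
time_s: 11.73
tcp_pos: [601.9, 294.7, 435.3]
ee_rot: [[-0.982, 0.191, 0.004], [0.191, 0.982, 0.003], [-0.003, 0.003, -1.0]]
ft_force: [0.3, -0.1, -0.9]
gripper_width: 70.1
grip_force: 0.0
[-51.9  29.6  33.2  88.9 -17.1  66.6  63.7]
[[ 203   16  110  166 9930]
 [ 495  109   17   20  203]]
[[312.1 171.4]
 [216.2 175.4]
 [202.7  21.8]
 [313.2  16.6]]
[[457, 0, 55, 250, 9014], [90, 57, 43, 44, 1080], [388, 85, 17, 14, 52], [415, 114, 29, 32, 233], [0, 124, 23, 70, 780], [235, 143, 52, 1, 52], [0, 184, 512, 200, 41374], [244, 232, 40, 18, 190], [240, 256, 49, 51, 1972]]
bowl px [[115.9  90. ]
 [156.3  73.6]
 [ 35.2 100.8]]
```

The pad matches its prediction and the blocks' dark blob sits in the bowl. Now the clip angle and the bar target.

```bash
python3 - <<'E'
from h import *
np.set_printoptions(suppress=True,precision=3)
ux=np.array([.996,-.086,0]);uy=np.array([.086,.996,0]);H=np.array([314,-185.3,35.])
sd=lambda p:np.array(p,float)/4+[185,190]
def pl(C,px,y):
    o,v=ray(C,px); P=o+v*((y-(o-H)@uy)/(v@uy))[:,None]-H
    return np.c_[P@ux,P[:,2],np.hypot(P@ux,P[:,2]),np.arctan2(P[:,2],P@ux)]
S=cal("side")
# pin flat check: should be r 195, angle 0 ; clip face centre, finger base/tip
print("pin tip",pl(S,sd([(572,327)]),-160))
for y in (-158,-165,-172): print(y,"face tl,bl,tr,br / finger base,tip\n",pl(S,sd([(565,135),(545,205),(605,158),(572,220),(590,140),(637,60)]),y))
T=cal("top"); im=cv2.imread("pics/top0.png"); h=cv2.cvtColor(im,cv2.COLOR_BGR2HSV)
m=cv2.inRange(h,(14,110,90),(30,255,255)); m[:, :383]=0; m[:,415:]=0; m[:190]=0;m[250:]=0
ys,xs=np.nonzero(m); print("top clip",len(xs),xs.min(),xs.max(),ys.min(),ys.max(),xs.mean(),ys.mean())
ims=cv2.imread("pics/side0.png"); h=cv2.cvtColor(ims,cv2.COLOR_BGR2HSV)
m=cv2.inRange(h,(14,130,90),(30,255,255)); m[:, :318]=0; m[:,350:]=0; m[:200]=0;m[250:]=0
ys,xs=np.nonzero(m); print("side clip",len(xs),xs.min(),xs.max(),ys.min(),ys.max(),xs.mean(),ys.mean())
E
```

```text
pin tip [[186.399  13.789 186.909   0.074]]
-158 face tl,bl,tr,br / finger base,tip
 [[141.42  200.809 245.609   0.957]
 [135.861 152.797 204.463   0.844]
 [184.063 156.692 241.726   0.705]
 [164.74  121.039 204.425   0.634]
 [165.537 182.017 246.034   0.833]
 [193.533 222.322 294.758   0.855]]
-165 face tl,bl,tr,br / finger base,tip
 [[130.604 212.868 249.74    1.02 ]
 [125.162 165.873 207.797   0.924]
 [172.343 169.686 241.858   0.778]
 [153.429 134.789 204.227   0.721]
 [154.21  194.475 248.195   0.9  ]
 [181.612 233.925 296.148   0.911]]
-172 face tl,bl,tr,br / finger base,tip
 [[119.788 224.926 254.835   1.081]
 [114.464 178.95  212.427   1.002]
 [160.622 182.68  243.252   0.85 ]
 [142.119 148.539 205.576   0.807]
 [142.882 206.932 251.468   0.966]
 [169.691 245.527 298.461   0.966]]
top clip 106 388 401 203 248 394.6981132075472 218.21698113207546
side clip 36 322 342 208 243 330.80555555555554 226.41666666666666
```

```bash
python3 -m handwheel '[[[-0.103,-0.496,0],[0,0,0.932]],[[-0.103,-0.496,0],[0,0,0.932]],[[-0.103,-0.496,0],[0,0,0.932]],[[-0.103,-0.496,0],[0,0,0.932]],[[-0.103,-0.496,0],[0,0,0.932]],[[-0.103,-0.496,0],[0,0,0.932]],[[-0.103,-0.496,0],[0,0,0.932]],[[-0.103,-0.496,0],[0,0,0.932]],[[-0.103,-0.496,0],[0,0,0.932]],[[-0.103,-0.496,0],[0,0,0.932]],[[-0.103,-0.496,0],[0,0,0.932]],[[-0.103,-0.496,0],[0,0,0.932]]]' 40 && python3 -m handwheel '[[[0,0,0],[0,0,0]],[[0,0,0],[0,0,0]],[[0,0,0],[0,0,0]]]'
python3 - <<'E'
from h import *
C=cal("wrist"); np.savez("w9.npz",*C); f=optics.camera("wrist"); cv2.imwrite("pics/w9.png",f); print(ctrl.get_obs()['q'])
h=cv2.cvtColor(f,cv2.COLOR_BGR2HSV)
m=cv2.inRange(h,(14,130,90),(30,255,255)); n,l,s,c=cv2.connectedComponentsWithStats(m); print([s[i].tolist() for i in range(1,n) if s[i][4]>30])
print(proj(C,[[608,-211,35],[602.5,-271,35],[613,-151,35]]))
E
```

```text
time_s: 12.78
tcp_pos: [607.2, -206.5, 430.8]
ee_rot: [[0.091, 0.996, -0.003], [0.996, -0.091, 0.0], [0.0, -0.003, -1.0]]
ft_force: [-0.4, 0.4, 0.2]
gripper_width: 40.1
grip_force: 0.0
time_s: 13.03
tcp_pos: [607.6, -204.6, 431.1]
ee_rot: [[0.085, 0.996, -0.003], [0.996, -0.085, 0.001], [0.001, -0.003, -1.0]]
ft_force: [0.6, 0.6, 0.3]
gripper_width: 40.0
grip_force: 0.0
[-22.50489661  33.03213646  55.78372141  94.17174833 -28.95233442
  68.63653621  35.12794867]
[[30, 141, 10, 21, 80], [34, 163, 9, 14, 56], [41, 190, 8, 14, 39], [50, 230, 9, 19, 58], [54, 250, 8, 12, 47], [65, 279, 31, 7, 125], [98, 280, 14, 7, 40], [117, 354, 43, 30, 143]]
[[262.91204423 170.7135762 ]
 [262.59888671 213.02870306]
 [262.86246667 124.45765451]]
```

```bash
python3 - <<'E'
from h import *
np.set_printoptions(suppress=True,precision=1,linewidth=200)
f=cv2.imread("pics/w9.png"); L=[np.load("w9.npz")[k] for k in("arr_0","arr_1","arr_2")]
for v in (145,160,175,190): print(v,f[v,225:300].mean(1).astype(int).tolist())
print(f[110:235,263].mean(1).astype(int).tolist())
print(onz(L,[(255,170),(263,170),(270,170)],35))
E
```

```text
145 [164, 166, 171, 157, 73, 59, 60, 128, 186, 195, 197, 195, 192, 192, 193, 196, 200, 197, 196, 198, 197, 202, 188, 111, 117, 117, 121, 118, 112, 113, 113, 111, 140, 189, 115, 95, 119, 134, 144, 152, 149, 131, 118, 139, 201, 196, 194, 197, 200, 199, 197, 198, 198, 197, 199, 200, 203, 203, 205, 203, 207, 201, 199, 201, 199, 196, 195, 195, 192, 192, 192, 190, 188, 191, 189]
160 [164, 164, 165, 159, 92, 54, 48, 111, 179, 178, 193, 192, 192, 191, 192, 197, 193, 201, 201, 200, 192, 186, 190, 177, 109, 112, 112, 114, 113, 117, 118, 111, 143, 179, 87, 102, 123, 134, 149, 160, 143, 129, 118, 143, 186, 197, 192, 196, 195, 188, 186, 185, 190, 192, 191, 190, 192, 198, 199, 195, 197, 198, 198, 195, 196, 194, 199, 203, 201, 198, 198, 193, 186, 183, 189]
175 [162, 163, 163, 161, 133, 71, 35, 104, 187, 177, 191, 192, 196, 191, 192, 194, 192, 190, 188, 185, 184, 189, 192, 179, 106, 113, 112, 113, 118, 116, 110, 110, 144, 184, 89, 107, 125, 136, 150, 156, 141, 126, 121, 168, 207, 201, 195, 196, 202, 200, 196, 188, 187, 189, 187, 188, 187, 188, 190, 188, 188, 188, 190, 188, 190, 195, 195, 189, 187, 1
[... 402 characters left out ...]
6]
[179, 178, 177, 178, 180, 185, 185, 181, 177, 180, 183, 183, 86, 111, 130, 141, 143, 141, 142, 140, 140, 145, 142, 141, 144, 143, 143, 145, 142, 145, 144, 140, 142, 145, 145, 144, 143, 144, 143, 145, 145, 146, 145, 146, 147, 147, 147, 147, 151, 147, 149, 150, 148, 149, 151, 149, 153, 148, 152, 149, 148, 151, 149, 151, 150, 150, 151, 152, 152, 151, 151, 150, 152, 152, 149, 152, 151, 151, 153, 152, 151, 152, 154, 153, 153, 152, 150, 153, 151, 152, 152, 154, 153, 154, 154, 151, 153, 151, 152, 153, 151, 153, 150, 152, 151, 151, 149, 136, 119, 192, 192, 186, 187, 192, 186, 185, 188, 189, 190, 190, 188, 193, 190, 183, 188]
[[ 597.6 -209.1   35. ]
 [ 608.2 -210.    35. ]
 [ 617.5 -210.8   35. ]]
```

The bar's centre is at u=263.5, which gives (608.6,−210), 1 mm from the prediction. Its width of 9 px matches 12 mm at that depth. Descend and grip.

```bash
python3 -m handwheel '[[[-0.004,0.001,0.03],[0,0,0]],[[-0.004,0.001,0.07],[0,0,0]],[[-0.004,0.001,0.11],[0,0,0]],[[-0.004,0.001,0.15],[0,0,0]],[[-0.004,0.001,0.18],[0,0,0]],[[-0.004,0.001,0.205],[0,0,0]],[[-0.004,0.001,0.225],[0,0,0]],[[-0.004,0.001,0.237],[0,0,0]],[[-0.004,0.001,0.24],[0,0,0]],[[-0.004,0.001,0.24],[0,0,0]]]' && python3 -m handwheel '[[[0,0,0],[0,0,0]],[[0,0,0],[0,0,0]],[[0,0,0],[0,0,0]],[[0,0,0],[0,0,0]],[[0,0,0],[0,0,0]],[[0,0,0],[0,0,0]]]' 0 60
```

```text
time_s: 13.92
tcp_pos: [608.5, -208.0, 192.3]
ee_rot: [[0.084, 0.996, -0.001], [0.996, -0.084, 0.001], [0.001, -0.001, -1.0]]
ft_force: [0.5, 0.6, -0.2]
gripper_width: 39.7
grip_force: 0.0
time_s: 14.42
tcp_pos: [608.4, -209.4, 194.5]
ee_rot: [[0.086, 0.996, 0.001], [0.996, -0.086, 0.001], [0.001, 0.001, -1.0]]
ft_force: [-2.9, 1.3, 6.5]
gripper_width: 9.7
grip_force: 58.6
```

Gripped the bar. Lift along the arc to about 40°, tilting the tool by 0.4 of the board angle.

```bash
python3 -m handwheel '[[[0,-0.003,-0.012],[-0.011,0,0]],[[0,-0.007,-0.026],[-0.022,0,0]],[[0,-0.015,-0.051],[-0.044,0,0]],[[0,-0.026,-0.076],[-0.067,0,0]],[[0,-0.04,-0.099],[-0.089,0,0]],[[0,-0.055,-0.122],[-0.111,0,0]],[[0,-0.072,-0.144],[-0.133,0,0]],[[0,-0.091,-0.165],[-0.156,0,0]],[[0,-0.101,-0.174],[-0.167,0,0]],[[0,-0.112,-0.183],[-0.178,0,0]],[[0,-0.112,-0.183],[-0.178,0,0]],[[0,-0.112,-0.183],[-0.178,0,0]]]'
python3 - <<'E'
from h import *
np.set_printoptions(suppress=True,precision=3)
o=ctrl.get_obs(); R=np.array(o['ee_rot']); b=np.array(o['tcp_pos'])+R[:,2]*158; ux=np.array([.996,-.086,0]);H=np.array([314,-185.3,35.])
print("bar",b,"alpha",np.arctan2(b[2]-35,(b-H)@ux),"r",np.hypot(b[2]-35,(b-H)@ux),o['q'])
s=optics.camera("side");t=optics.camera("top"); cv2.imwrite("pics/s10.png",s);cv2.imwrite("pics/t10.png",t)
d=np.zeros((600,800,3),np.uint8)
d[:600,:450]=cv2.resize(s[200:300,280:355],(450,600),interpolation=cv2.INTER_CUBIC)
d[:600,450:]=cv2.resize(t[180:280,355:413],(350,600),interpolation=cv2.INTER_CUBIC)
cv2.imwrite("pics/mix4.png",d)
E
```

```text
time_s: 15.42
tcp_pos: [496.8, -199.2, 377.3]
ee_rot: [[0.085, 0.956, 0.279], [0.996, -0.083, -0.022], [0.002, 0.28, -0.96]]
ft_force: [3.3, 2.3, -1.8]
gripper_width: 9.8
grip_force: 58.8
bar [ 540.892 -202.701  225.592] alpha 0.6973910333260718 r 296.77087647413055 [-25.87   19.977  55.144 117.186 -35.195  40.538  45.535]
```

View pics/mix4.png

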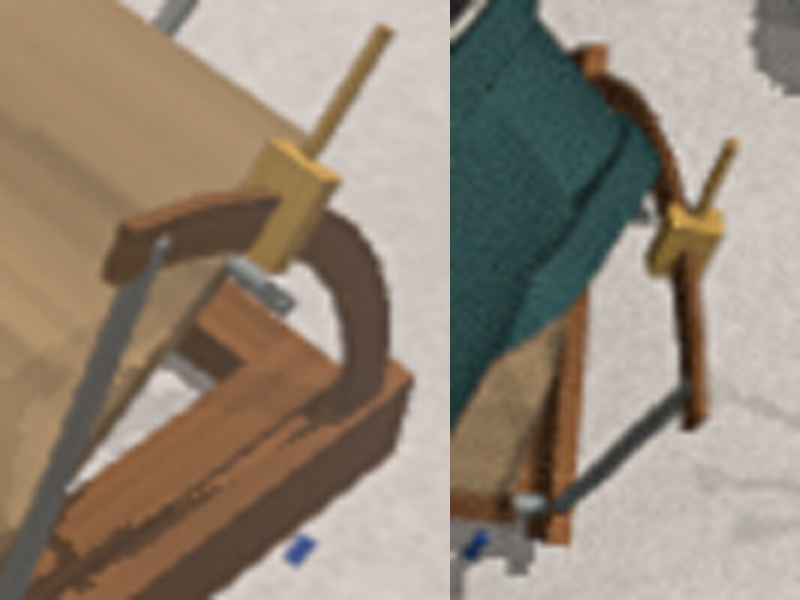

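Side half: the pin tip is at (290,298), the clip block spans (255–340, 140–270) and the brass finger runs from (315,150) to (385,32). Top half: the finger runs from (703,207) to (733,143), with the pin at (645,213). Triangulate the clip relative to the pin.

```bash
python3 - <<'E'
from h import *
np.set_printoptions(suppress=True,precision=3)
ux=np.array([.996,-.086,0]);uy=np.array([.086,.996,0]);H=np.array([314,-185.3,35.])
S,T=cal("side"),cal("top")
s=lambda p:np.array(p,float)/6+[280,200]
t=lambda p:(np.array(p,float)-[450,0])/6.017+[355,180]
ps=s([(290,298),(385,32),(315,150),(340,182),(272,140)]);pt=t([(645,213),(733,143),(703,207),(722,215),(670,205)])
P=tri(S,ps,T,pt)
for n,p in zip(["pin","ftip","fbase","blk r","blk l"],P):
    e=p[:3]-H; x,y,z=e@ux,e@uy,e[2]; print(n,x,y,z,"r",np.hypot(x,z),"ang",np.arctan2(z,x),"gap",p[3])
a=.697
def pos(r,an,y): return H+ux*r*np.cos(an)+uy*y+np.array([0,0,r*np.sin(an)])
for y in(-152,-158,-165): print("pin pred side,top mix",y,(proj(S,[pos(195,a,y)])-[280,200])*6,(proj(T,[pos(195,a,y)])-[355,180])*6.017+[450,0])
for an in (.7,.75,.8,.85,.9):
  q=[pos(208,an,-165),pos(248,an,-165),pos(298,an,-165)]
  print(an,((proj(S,q)-[280,200])*6).round().tolist(),((proj(T,q)-[355,180])*6.017+[450,0]).round().tolist())
E
```

```text
pin 152.32705713674196 -167.5046638922271 122.58423794573844 r 195.52602826395687 ang 0.6776267499468823 gap 2.592012764394432
ftip 176.84912975777448 -168.4446793113121 238.25664938666853 r 296.7184619686548 ang 0.9322652218464536 gap 1.2433373070944584
fbase 149.9273797692107 -168.80597409731888 200.3023723057753 r 250.19844035441656 ang 0.9282525365378201 gap 2.129957724857078
blk r 148.28623807782614 -180.64846998436195 194.94909685928326 r 244.9366423578227 ang 0.920519812623722 gap 0.13589130306629518
blk l 148.72600166555685 -153.84438215222266 194.8911691457787 r 245.15707491816698 ang 0.9189490440206943 gap 5.287883402629657
pin pred side,top mix -152 [[249.215 272.759]] [[617.211 214.05 ]]
pin pred side,top mix -158 [[261.808 282.224]] [[629.158 215.136]]
pin pred side,top mix -165 [[276.626 293.363]] [[643.078 216.399]]
0.7 [[298.0, 264.0], [364.0, 174.0], [447.0, 62.0]] [[650.0, 196.0], [670.0, 129.0], [697.0, 42.0]]
0.75 [[288.0, 258.0], [353.0, 167.0], [435.0, 51.0]] [[654.0, 209.0], [675.0, 145.0], [703.0, 61.0]]
0.8 [[278.0, 254.0], [342.0, 160.0], [422.0, 41.0]] [[658.0, 224.0], [680.0, 162.0], [710.0, 81.0]]
0.85 [[266.0, 250.0], [329.0, 154.0], [408.0, 33.0]] [[661.0, 239.0], [685.0, 180.0], [716.0, 102.0]]
0.9 [[254.0, 248.0], [314.0, 150.0], [392.0, 27.0]] [[665.0, 255.0], [689.0, 199.0], [722.0, 126.0]]
```

Radii (196, 250, 297) and y (−167) all check, and the clip is at about 0.935 rad. Raise from 0.697 to 0.935.

```bash
python3 -m handwheel '[[[0,-0.005,-0.008],[-0.006,0,0]],[[0,-0.01,-0.016],[-0.011,0,0]],[[0,-0.016,-0.024],[-0.017,0,0]],[[0,-0.022,-0.031],[-0.022,0,0]],[[0,-0.028,-0.039],[-0.028,0,0]],[[0,-0.034,-0.046],[-0.033,0,0]],[[0,-0.041,-0.053],[-0.039,0,0]],[[0,-0.047,-0.06],[-0.044,0,0]],[[0,-0.047,-0.06],[-0.044,0,0]],[[0,-0.047,-0.06],[-0.044,0,0]],[[0,-0.047,-0.06],[-0.044,0,0]],[[0,-0.047,-0.06],[-0.044,0,0]]]'
cat > a.py <<'E'
from h import *
np.set_printoptions(suppress=True,precision=3)
o=ctrl.get_obs(); R=np.array(o['ee_rot']); b=np.array(o['tcp_pos'])+R[:,2]*158; ux=np.array([.996,-.086,0]);uy=np.array([.086,.996,0]);H=np.array([314,-185.3,35.])
print("alpha",np.arctan2(b[2]-35,(b-H)@ux),"r",np.hypot(b[2]-35,(b-H)@ux),o['q'])
S=cal("side"); im=optics.camera("side"); t=optics.camera("top"); cv2.imwrite("pics/s11.png",im); cv2.imwrite("pics/t11.png",t)
pos=lambda r,an,y:H+ux*r*np.cos(an)+uy*y+np.array([0,0,r*np.sin(an)])
# far-right board corner (board x=250,y=-140,z=+6) seen by side: gray edge position test via difference image extents
for a in (.85,.9,.95,1.0):
    n=np.array([-np.sin(a)*ux[0],-np.sin(a)*ux[1],np.cos(a)])*6
    print(a,proj(S,[pos(250,a,140)+n,pos(0,a,140)+n,pos(250,a,-140)+n,pos(195,a,-168)]).round(1).tolist())
h=cv2.cvtColor(im,cv2.COLOR_BGR2HSV); print("left edge scan")
m=cv2.inRange(h,(8,50,50),(25,200,255)); m[:, :200]=0; m[:150]=0
c=max(cv2.findContours(m,0,1)[0],key=cv2.contourArea); q=cv2.approxPolyDP(c,4,True).reshape(-1,2); print(q.tolist())
# pin: gray desaturated pixels near the clip
g=h[225:262,300:345]; k=((g[...,1]<45)&(g[...,2]<160)&(g[...,2]>70)).astype(np.uint8); n,l,s,cc=cv2.connectedComponentsWithStats(k); print([(s[i]+[300,225,0,0,0]).tolist() for i in range(1,n) if s[i][4]>5])
E
python3 a.py
```

```text
time_s: 16.52
tcp_pos: [437.3, -193.5, 421.8]
ee_rot: [[0.084, 0.935, 0.344], [0.996, -0.079, -0.029], [-0.0, 0.346, -0.938]]
ft_force: [5.9, 5.0, 4.1]
gripper_width: 9.9
grip_force: 58.7
alpha 0.9296082183181639 r 297.6997037968183 [-37.872   5.319  64.407 122.933 -19.8    37.269  34.8  ]
0.85 [[239.6, 158.7], [190.4, 241.4], [325.0, 218.1], [322.1, 247.6]]
0.9 [[236.6, 157.6], [190.4, 241.5], [322.4, 217.5], [320.2, 247.3]]
0.95 [[233.4, 156.7], [190.3, 241.6], [319.6, 217.1], [318.0, 247.2]]
1.0 [[230.0, 155.9], [190.3, 241.7], [316.6, 217.0], [315.8, 247.3]]
left edge scan
[[237, 159], [200, 226], [200, 257], [265, 323], [268, 336], [345, 274], [348, 262], [332, 226], [345, 205], [317, 232], [320, 216]]
[[300, 239, 13, 23, 88], [312, 242, 9, 8, 32]]
```

The pin and board corners put the board at about 0.93 rad, matching the clip. Settle, confirm everything is still, and hand in.

```bash
python3 -m handwheel '[[[0,0,0],[0,0,0]],[[0,0,0],[0,0,0]],[[0,0,0],[0,0,0]],[[0,0,0],[0,0,0]],[[0,0,0],[0,0,0]],[[0,0,0],[0,0,0]]]'
python3 - <<'E'
from h import *
o=ctrl.get_obs(); print(np.abs(o['qvel']).max(),o['tcp_pos'],o['grip_force'])
print(ctrl.finish_job())
E
```

```text
time_s: 17.12
tcp_pos: [437.4, -193.5, 421.8]
ee_rot: [[0.084, 0.935, 0.344], [0.996, -0.079, -0.029], [-0.0, 0.345, -0.938]]
ft_force: [6.3, 6.5, 4.5]
gripper_width: 9.6
grip_force: 58.7
0.10557830160546122 [ 437.40493115 -193.47397348  421.80877293] 58.74193847179413
the job is handed in; nothing more can be done
None
```

I handed the job in at 17 s of robot time, but the hand-in returned no verdict: the blocks are in the bowl, the empty tray is on the cork pad, and the gripper is holding the board at about 0.93 rad, against a measured clip angle of about 0.935 rad.

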